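Dim the bench light and shine the torch level at the watch

TASK

Get ready to look over the watch worn by the metal figure stand: first set the dimmer lever to half light (straight upright, at the middle tick) and leave it there; then draw the torch out of its block, turn it level, and hold it in the air in front of the figure with its lens (the end that was down in the block) about 10 cm from the watch dial and aimed at the middle of the dial. Do not touch the figure with the torch, and leave the oil bottle, oil cup, tweezers and movement holder where they are. The program finishes while the gripper is still holding the torch there, still and level.

Things in the scene. Friction and masses are not known exactly. Their poses are not given: they have to be found in the camera images.
- torch: Black aluminium torch, a round rod 113 mm long and 20 mm in diameter, about 0.11 kg, loose. It starts upright, lens end down, in one of the holder's two wells, with about 75 mm of it above the block. Origin: centre of its flat tail end (at the top at the start); its z axis runs from the tail to the lens (so it points down at the start).
- torch_lens (a point): Centre of the torch's lens end, 113 mm along the torch's z axis from its origin; axes as the torch's (z points out of the lens).
- holder: Fixed wooden block 52 x 124 mm and 42 mm high with two round wells of 24 mm diameter, 38 mm deep, at y = -35 and +35 mm along its long (y) axis. Origin: centre of its underside; z up. The torch stands in one well, the oil bottle in the other. A microscope hangs beyond it on the right: keep wrist and gripper short of x = 0.70 m where y is below -0.05 m.
- oil_bottle: Small brown bottle, 22 mm in diameter, 52 mm tall, about 0.03 kg, loose, standing in the holder's other well (its top about 56 mm above the worktop). Origin: centre of its underside.
- dimmer (a joint): Angle of the dimmer lever, rad, 0 to 1.4: 0 leans 0.7 rad (40 degrees) to the box's -x side, 0.7 is straight upright (half light, middle tick), 1.4 leans as far to +x. It starts between 0 and 0.3. Stiff by friction (about 1.2 N at the ball); it stays where it is left.
- dimmer_hinge (a point): Point on the lever's hinge axis, in the middle of the box, 22 mm above the worktop; axes are the box's: the lever swings in the plane of its x and z axes, the hinge runs along its y axis. The grey box is 76 mm (x) by 56 mm (y) and 25 mm high, fixed; a thin scale plate with three white ticks stands along its +y edge (y = 18 to 22 mm), 63 mm high.
- dimmer_tip (a point): Centre of the ball, 22 mm in diameter, on the end of the lever, 70 mm from the hinge; the rod below it is 8 mm thick. The desk lamp hangs 0.58 m above the worktop from x = 0.53 m on here: keep the tool low and leave towards the robot.
- watch_stand: Fixed metal robot-like figure, 69 x 91 mm and 172 mm tall, that wears a wrist watch for a face. Origin: centre of its underside; z up. Its chest faces its own -x; its head, the watch, is turned 45 degrees to its right, so the dial faces midway between its -x and -y. Solid corners of its upper body (54 x 76 mm, 85 to 170 mm up) reach up to 26 mm forward of the dial.
- watch_face (a point): Middle of the round watch dial (about 40 mm across), at x = -15, y = -15, z = 148 mm in the stand's frame. Its own z is up and its -x points level straight out from the dial, towards someone looking at the watch.
- tweezers_fine: Bystander: fine steel tweezers, 105 mm long, 12 mm wide, 6 mm thick, lying loose along their own y.
- oil_cup: Bystander: black oil cup, 28 mm across, 13 mm high, loose.
- movement_holder: Bystander: small two-jawed vice for watch movements, 26 x 66 mm, 28 mm high, loose.
There are look-alikes about, which are no part of the job. Of the things that look like the holder, the larger one is meant.

How it is judged:
By the outcome, as a careful person would: the job done as asked, in the order asked, and still so for the second after the job is handed in, while the arm keeps its last pose, push and grip.
It also fails if it takes over 67 s, if anything falls off the work surface, if the arm or the gripper's body presses on something with over 40 N, if the wrist force passes 120 N, or if a joint passes its speed limit or range.

ROBOT

A 7-joint arm with a two-finger parallel gripper is mounted at the origin on a cart in front of the work surface, level with it; the furniture and walls round the work are solid. World frame = base frame: x ahead of the robot, y to its left, z up, the work surface at z = 0. Lengths are in m, angles in rad, forces in N, time in s.
With the tool pointing down it reaches from about 0.4 to 0.85 m from the base axis. Payload 10.4 kg.
Tool frame: the origin (TCP) lies on the centre line of the jaws, within the pads' length; the fingertips stand 11 mm ahead of it and the grasp point (between the pads) lies 8 mm behind it (tip_reach is the distance from the TCP to the fingertips, in m); z points along the fingers, y is the line along which they close (so a half turn about z gives the same grasp; the last joint's range is limited). The gripper opens to 85 mm and grips with 20 to 120 N. Pads are 22 mm wide; open, the fingers measure 114 mm over their backs; the gripper's body (76 mm by 85 mm) begins 54 mm behind the grasp point. The pads swing forward as they close: fully open they stand 13 mm farther back than shut.
Start: joints at [1.133, 0.332, -0.065, 1.46, 0.022, 1.35, -0.088], TCP at [0.252, -0.572, 0.242] pointing down, gripper open.
Joint ranges: [-2.6, 2.6], [-0.5, 2.12], [-1.47, 1.34], [0.16, 2.42], [-1.27, 4.41], [0.06, 2.06], [-2.6, 2.6]. Speed limits (rad/s): [2.22, 2.22, 2.79, 2.79, 3.14, 3.14, 3.14].

INTERFACE

Orientations are given as a unit quaternion [x, y, z, w].
In Python, from workcell import get_obs, camera, hand_in, tip_reach gives the robot as it stands. The module is installed in compiled form; this text tells all that it offers.
- The arm moves only by the tool move_arm, never from a script. Its argument "plan" is a list of rows, each an object with "delta_pos": the shift along the tool's x, y, z in parts of the range, where 1.0 means 0.8 m, a list of three; "turn": the turn, a rotation vector about the tool's x, y, z in normalised numbers (1 is 180 degrees), a list of three; "fingers": the closure, from 0 (fully open) to 1 (shut). A call has 1 to 12 rows; each row is the pose to reach, as a shift and turn from the pose commanded when the call began, along the tool's axes at that moment; what a row does not reach only later rows make up. A row lasts 1/8 s, in which the tool goes at most 62.5 mm and 10.7 degrees, less where a joint would pass 70% of its speed; a pose out of reach is approached as far as the arm can. No shift or turn number may pass 1 either way. A call with a gripper value outside its range is refused whole. The fingers move at their own pace and stop on an object; "force" is the grip in N (left out, the last holds). Time passes only in rows, so rows that repeat a pose let the fingers close. It gives the time, the measured TCP pose, the force, the opening and the grip force at its end, in the units of the state.
- get_obs(): the state, without advancing time (a new reading comes with each control period).
- camera(name): name is "side" or "top" or "wrist"; returns a dict with "color" (384x512x3 uint8, red, green, blue), "range_z" (384x512 float32, m along the optical axis (not along the pixel's ray), 0 where there is no reading), "fx", "fy", "cx", "cy" (pixels), "R" (3x3) and "t" (3): a world point X has camera coordinates R X + t; the wrist camera has in their place "tool_from_camera" (4x4, takes a point from camera to tool coordinates, whose origin is the TCP and whose axes are the flange's). Camera axes: x right, y down, z forward; pixel columns grow to the right and rows downward; lengths in m; the calibration is good to about 2 mm. A picture is of the moment at which its call begins: read the wrist's pose just before it.
- hand_in(): hands the job in; it is judged then, once.
The state is a dict: "clock": time; "joint_pos": joint angles; "joint_velocities": joint speeds; "tau": joint torques, N m; "position": TCP position; "ee_rot": TCP orientation; "ft_force": force on the tool from outside, world axes, zero at the start; "torque": the same for the moment, N m; "grip_width": opening from 0.0 (shut) to 1.0 (fully open); "grasp_force": force on a finger pad.
Only numpy, scipy, OpenCV 4.12 (cv2) and the standard library are available. Lean on these libraries where they do the work, as an engineer would, in place of code of your own. Each camera call takes 0.05 s, during which the arm holds its last target. There are 200 camera calls.

## Working session

There is one attempt and no reset: what is moved stays moved. The work goes in short steps, Python scripts to look and compute and a tool call to move; the robot and the scene stay as the last step left them, time stands still between calls to the robot, and variables do not carry over. Pictures are saved under pics/ and viewed, at most 10 in all, crops included, and the job is handed in when it is done.

Besides the shell and the picture viewer there is one more tool, called after "Call:" in YAML: its name, and indented under it one key for each argument. move_arm: Moves the arm, as the interface text tells. Its arguments: {"type":"object","properties":{"plan":{"type":"array","items":{"type":"object","properties":{"delta_pos":{"type":"array","items":{"type":"number"}},"turn":{"type":"array","items":{"type":"number"}},"fingers":{"type":"number"}}}},"force":{"type":"number"}},"required":["plan"]}

```bash
mkdir -p pics
cat > h.py <<'E'
import numpy as np, cv2
from workcell import get_obs, camera, hand_in, tip_reach
from scipy.spatial.transform import Rotation as Ro
def snap(n):
    o=get_obs(); c=camera(n)
    if n=="wrist":
        T=np.eye(4);T[:3,:3]=Ro.from_quat(o["ee_rot"]).as_matrix();T[:3,3]=o["position"]
        M=T@c["tool_from_camera"]
        c["R"]=M[:3,:3].T; c["t"]=-M[:3,:3].T@M[:3,3]
    z=c["range_z"];v,u=np.mgrid[:384,:512]
    P=np.stack([(u-c["cx"])/c["fx"]*z,(v-c["cy"])/c["fy"]*z,z],-1)
    c["W"]=(P-c["t"])@c["R"]; c["W"][z==0]=np.nan
    return c
def proj(c,X):
    p=np.asarray(X)@np.asarray(c["R"]).T+c["t"]; return p[...,0]/p[...,2]*c["fx"]+c["cx"],p[...,1]/p[...,2]*c["fy"]+c["cy"]
E
python3 - <<'E'
from h import *
o=get_obs();print({k:np.round(v,3) for k,v in o.items()},tip_reach)
a=[]
for n in("side","top"):
    c=snap(n);np.savez(n+"0.npz",**c);a.append(c["color"])
    print(n,c["fx"],np.round(-c["R"].T@c["t"],3),np.round(c["R"][2],2))
for n,i in zip("st",a): cv2.imwrite(f"pics/{n}0.png",cv2.resize(i[:,:,::-1],(800,600)))
E
```

```text
{'clock': np.float64(0.0), 'joint_pos': array([ 1.133,  0.333, -0.065,  1.461,  0.022,  1.35 , -0.088]), 'joint_velocities': array([ 0.001,  0.   ,  0.001,  0.002,  0.002,  0.001, -0.001]), 'tau': array([-1.0000e-03, -6.2545e+01,  4.9000e-02, -3.9160e+01,  1.6000e-02,
        1.0000e-02, -0.0000e+00]), 'position': array([ 0.252, -0.572,  0.242]), 'ee_rot': array([ 0.979,  0.206, -0.   , -0.001]), 'ft_force': array([-0.103,  0.6  ,  0.674]), 'torque': array([-0.021,  0.054,  0.012]), 'grasp_force': np.float64(0.0), 'grip_width': np.float64(1.001)} 0.011
side 423.09104005371216 [ 0.612 -0.95   0.816] [-0.04  0.79 -0.61]
top 369.12960421433337 [ 0.401 -0.032  1.173] [ 0.15  0.03 -0.99]
```

View pics/s0.png

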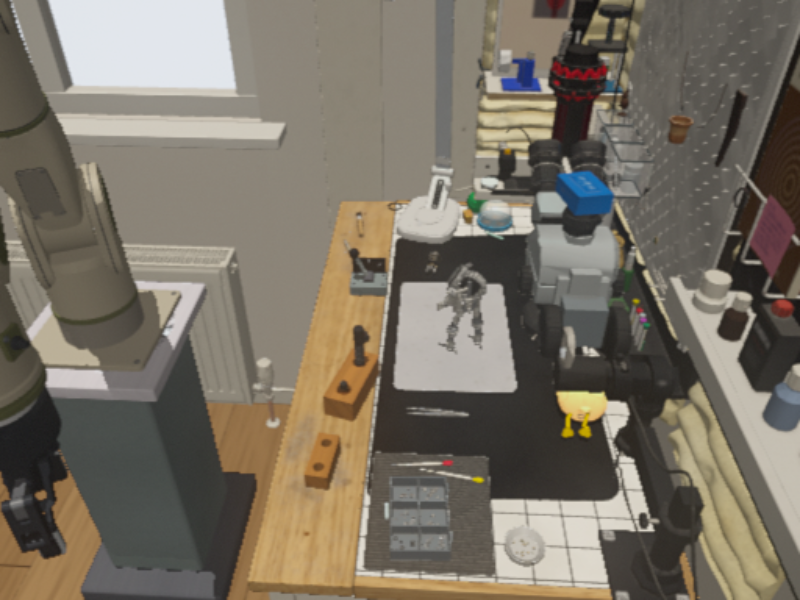

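View pics/t0.png

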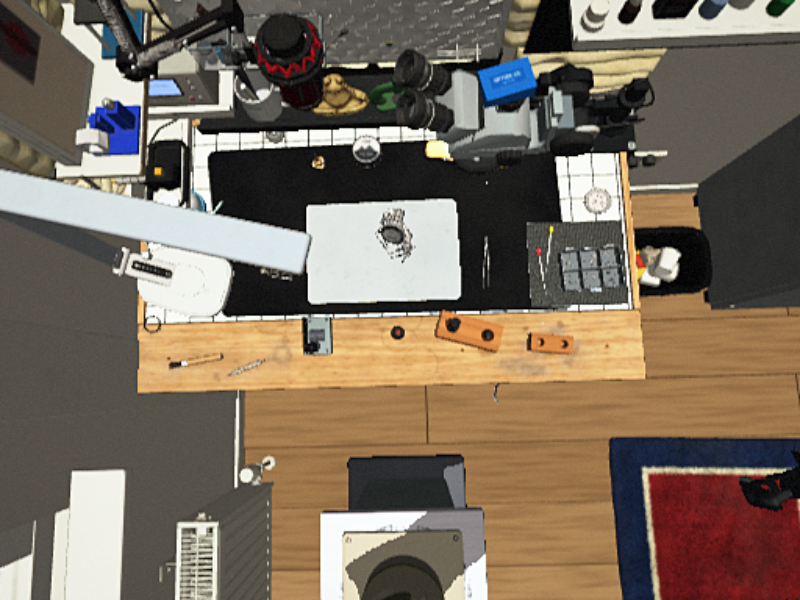

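Side view (800x600 px): large block at (352,383), with the tall black torch in its far well (360,345) and the bottle at (343,388). The small look-alike block is at (322,460). The dimmer is at (368,275) and the figure at (465,305). In the top view the torch is at (453,325), the bottle at (488,335), the small block at (550,343), the dimmer at (317,337), the oil cup at (397,332), and the figure at (395,235). Torch candidates are the rod in the large block's left well, the bottle, and the pens at (195,360) and (247,367) in the top view. I choose the tall rod in the large block and check it in one crop.

Run:
```python
from h import *
t=dict(np.load("top0.npz"));s=dict(np.load("side0.npz"))
def crop(c,x0,y0,x1,y1,w,h): # in 800-scale
    k=.64;i=c["color"][int(y0*k):int(y1*k),int(x0*k):int(x1*k),::-1];return cv2.resize(i,(w,h),interpolation=cv2.INTER_CUBIC)
a=crop(t,290,190,510,370,400,327);b=crop(s,320,230,420,430,300,600)
d=crop(s,420,240,510,360,400,273+0)
im=np.zeros((600,700,3),np.uint8);im[:327,:400]=a;im[327:600,:400]=d;im[:,400:]=b
cv2.imwrite("pics/c1.png",im)
W=np.concatenate([t["W"].reshape(-1,3),s["W"].reshape(-1,3)]);C=np.concatenate([t["color"].reshape(-1,3),s["color"].reshape(-1,3)]).astype(int)
src=np.r_[np.zeros(384*512),np.ones(384*512)]
def box(px,py,z0,z1,r,msk=None):
    m=(W[:,2]>z0)&(W[:,2]<z1)&(np.hypot(W[:,0]-px,W[:,1]-py)<r)
    return m if msk is None else m&msk
# rough coords
for n,(u,v) in dict(torch=(453,323),bottle=(488,335),dim=(317,345),cup=(397,332),fig=(393,235),tweez=(487,260)).items():
    print(n,np.round(t["W"][int(v*.64),int(u*.64)],3))
print("sidetorch",np.round(s["W"][int(345*.64),int(360*.64)],3))
np.savez("pc.npz",W=W,C=C,src=src)
```

```text
torch [ 0.505 -0.105  0.118]
bottle [ 0.485 -0.178  0.056]
dim [0.478 0.161 0.023]
cup [ 0.5   -0.002  0.01 ]
fig [ 0.663 -0.002  0.158]
tweez [ 0.644 -0.19  -0.001]
sidetorch [ 0.507 -0.118  0.086]
```

View pics/c1.png

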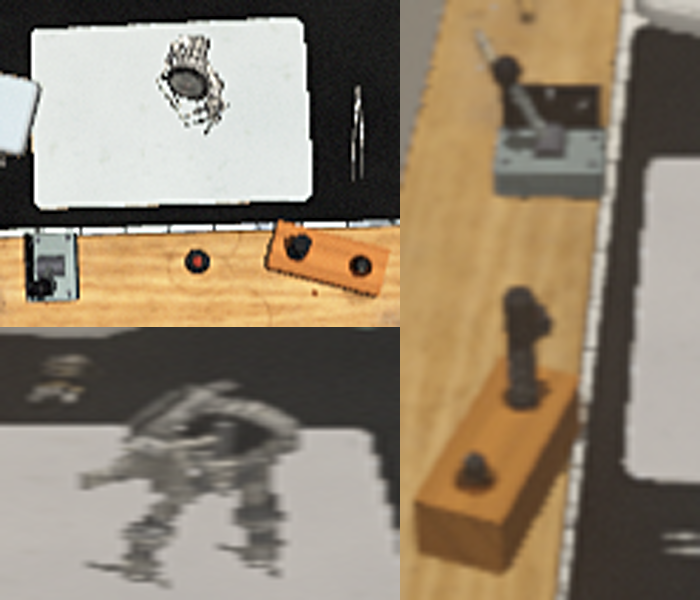

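The crop confirms it: the tall black torch is in the large block's left (+y) well and the short bottle is in the right well. The dimmer lever leans towards the robot, and its plate is on the left.

Run:
```python
from h import *
d=np.load("pc.npz");W,C,src=d["W"],d["C"],d["src"]
def sel(px,py,z0,z1,r): return (W[:,2]>z0)&(W[:,2]<z1)&(np.hypot(W[:,0]-px,W[:,1]-py)<r)
for s in(0,1):
    m=sel(.495,-.14,.036,.048,.09)&(src==s);P=(W[m][:,:2]*1000).astype(np.float32);print("holder",s,m.sum(),cv2.minAreaRect(P))
    m=sel(.478,.161,.018,.03,.07)&(src==s);P=(W[m][:,:2]*1000).astype(np.float32);print("dim",s,m.sum(),cv2.minAreaRect(P),W[m][:,2].mean())
    m=sel(.49,.185,.035,.07,.07)&(src==s);print("plate/lever",s,m.sum());print(np.round(W[m][::max(1,m.sum()//14)],3).tolist())
    m=sel(.505,-.11,.06,.2,.03)&(src==s);print("torch",s,m.sum(),W[m].mean(0),W[m].min(0),W[m].max(0))
    m=sel(.67,-.0,.02,.25,.08)&(src==s);P=(W[m][:,:2]*1000).astype(np.float32);print("fig",s,m.sum(),cv2.minAreaRect(P),W[m].max(0),W[m].min(0))
```

```text
holder 0 587 ((493.8896789550781, -144.89511108398438), (123.67647552490234, 52.532997131347656), 74.18467712402344)
dim 0 285 ((494.3965148925781, 157.8463592529297), (52.70736312866211, 75.49454498291016), 88.60114288330078) 0.02425976615808581
plate/lever 0 63
[[0.528, 0.181, 0.062], [0.522, 0.182, 0.06], [0.519, 0.178, 0.061], [0.517, 0.178, 0.049], [0.51, 0.178, 0.064], [0.504, 0.178, 0.064], [0.498, 0.179, 0.061], [0.496, 0.159, 0.036], [0.493, 0.155, 0.035], [0.489, 0.157, 0.043], [0.486, 0.159, 0.052], [0.482, 0.161, 0.059], [0.48, 0.178, 0.049], [0.477, 0.178, 0.05], [0.471, 0.177, 0.054], [0.465, 0.177, 0.052]]
torch 0 45 [ 0.50222021 -0.11027747  0.10743094] [ 0.49443182 -0.11976788  0.06182554] [ 0.51103485 -0.10272831  0.11861735]
fig 0 443 ((679.18603515625, -0.9411506652832031), (87.76132202148438, 62.09076690673828), 20.037065505981445) [0.71962464 0.03344196 0.17445579] [ 0.6366086  -0.03614076  0.02385265]
holder 1 610 ((495.77154541015625, -146.28314208984375), (131.77552795410156, 53.72787857055664), 73.93533325195312)
dim 1 237 ((498.0860900878906, 153.8278045654297), (75.26280975341797, 59.18974304199219), 1.714102029800415) 0.02450440553276266
plate/lever 1 162
[[0.477, 0.18, 0.059], [0.513, 0.18, 0.06], [0.487, 0.174, 0.06], [0.523, 0.172, 0.062], [0.49, 0.183, 0.05], [0.526, 0.176, 0.056], [0.49, 0.175, 0.051], [0.526, 0.179, 0.05], [0.49, 0.176, 0.047], [0.526, 0.178, 0.047], [0.49, 0.175, 0.043], [0.526, 0.178, 0.043], [0.493, 0.179, 0.037], [0.483, 0.154, 0.05], [0.492, 0.154, 0.047]]
torch 1 138 [ 0.50658052 -0.11736598  0.09400651] [ 0.49669084 -0.1229623   0.06253568] [ 0.51537098 -0.10245962  0.11829264]
fig 1 847 ((680.708740234375, -4.048545837402344), (87.04267120361328, 64.43649291992188), 21.99554443359375) [0.72378775 0.03073735 0.17458908] [ 0.6373665  -0.04166132  0.02060206]
```

```bash
cat >> h.py <<'E'
def rot(z,y=None,x=None):
    z=np.array(z,float);z/=np.linalg.norm(z)
    if y is not None: y=np.array(y,float);y-=z*(y@z);y/=np.linalg.norm(y);x=np.cross(y,z)
    return np.stack([x,y,z],1)
def delta(*targets):
    o=get_obs();R0=Ro.from_quat(o["ee_rot"]).as_matrix();p=o["position"]
    for t,R in targets:
        R=R0 if R is None else R
        print("d",np.round(R0.T@(np.array(t)-p),4),"turn",np.round(Ro.from_matrix(R0.T@R).as_rotvec(),4))
def say():
    o=get_obs();R=Ro.from_quat(o["ee_rot"]).as_matrix();print(round(o["clock"],2),o["position"].round(4),"q",o["joint_pos"].round(3),"f",o["ft_force"].round(1),"g",round(o["grip_width"],3),round(o["grasp_force"],1));print(R.round(3).tolist())
E
python3 - <<'E'
from h import *
R=rot([0,0,-1],[1,0,0])
delta(([.45,-.3,.25],R),([.44,.12,.25],R))
E
```

```text
d [ 0.291  -0.1688 -0.0082] turn [-1.200e-03 -7.000e-04 -1.156e+00]
d [ 0.4511 -0.5572 -0.0077] turn [-1.200e-03 -7.000e-04 -1.156e+00]
```

The rows are not in the units I measure in: shifts go in shares of 0.8 m and turns go in shares of 180 degrees. I convert before sending: -0.557 m is -0.6963, 0.291 m is 0.3638, -1.156 rad is -0.368.

Call:
move_arm:
  plan:
    - {"delta_pos": [0.3638, -0.2113, -0.01], "turn": [0, 0, -0.1273]}
    - {"delta_pos": [0.3638, -0.2113, -0.01], "turn": [0, 0, -0.1273]}
    - {"delta_pos": [0.3638, -0.2113, -0.01], "turn": [0, 0, -0.1273]}
    - {"delta_pos": [0.3638, -0.2113, -0.01], "turn": [0, 0, -0.191]}
    - {"delta_pos": [0.3638, -0.2113, -0.01], "turn": [0, 0, -0.2546]}
    - {"delta_pos": [0.5638, -0.6963, -0.01], "turn": [0, 0, -0.368]}
    - {"delta_pos": [0.5638, -0.6963, -0.01], "turn": [0, 0, -0.368]}
    - {"delta_pos": [0.5638, -0.6963, -0.01], "turn": [0, 0, -0.368]}
    - {"delta_pos": [0.5638, -0.6963, -0.01], "turn": [0, 0, -0.368]}
    - {"delta_pos": [0.5638, -0.6963, -0.01], "turn": [0, 0, -0.368]}
    - {"delta_pos": [0.5638, -0.6963, -0.01], "turn": [0, 0, -0.368]}
    - {"delta_pos": [0.5638, -0.6963, -0.01], "turn": [0, 0, -0.368]}

```text
validation failed for argument at $.pl...
```

Scaled: -0.557 m is -0.6963, 0.451 m is 0.5638, -1.156 rad is -0.368.

Call:
move_arm:
  plan:
    - {"delta_pos": [0.3638, -0.2113, -0.01], "turn": [0, 0, -0.1273], "fingers": 0.0}
    - {"delta_pos": [0.3638, -0.2113, -0.01], "turn": [0, 0, -0.1273], "fingers": 0.0}
    - {"delta_pos": [0.3638, -0.2113, -0.01], "turn": [0, 0, -0.1273], "fingers": 0.0}
    - {"delta_pos": [0.3638, -0.2113, -0.01], "turn": [0, 0, -0.191], "fingers": 0.0}
    - {"delta_pos": [0.3638, -0.2113, -0.01], "turn": [0, 0, -0.2546], "fingers": 0.0}
    - {"delta_pos": [0.5638, -0.6963, -0.01], "turn": [0, 0, -0.368], "fingers": 0.0}
    - {"delta_pos": [0.5638, -0.6963, -0.01], "turn": [0, 0, -0.368], "fingers": 0.0}
    - {"delta_pos": [0.5638, -0.6963, -0.01], "turn": [0, 0, -0.368], "fingers": 0.0}
    - {"delta_pos": [0.5638, -0.6963, -0.01], "turn": [0, 0, -0.368], "fingers": 0.0}
    - {"delta_pos": [0.5638, -0.6963, -0.01], "turn": [0, 0, -0.368], "fingers": 0.0}
    - {"delta_pos": [0.5638, -0.6963, -0.01], "turn": [0, 0, -0.368], "fingers": 0.0}
    - {"delta_pos": [0.5638, -0.6963, -0.01], "turn": [0, 0, -0.368], "fingers": 0.0}

```text
clock: 1.6
position: [0.4397, 0.1197, 0.2503]
ee_rot: [0.707, 0.707, -0.0, 0.0]
ft_force: [2.0, -0.2, 0.6]
grip_width: 1.004
grasp_force: 0.0
```

Run:
```python
from h import *
say();c=snap("wrist");np.savez("w1.npz",**c)
print("cam",-c["R"].T@c["t"],c["R"][2])
cv2.imwrite("pics/w1.png",c["color"][:,:,::-1])
W=c["W"].reshape(-1,3)
def sel(px,py,z0,z1,r): return (W[:,2]>z0)&(W[:,2]<z1)&(np.hypot(W[:,0]-px,W[:,1]-py)<r)
m=sel(.495,.157,.02,.029,.06);print(m.sum(),cv2.minAreaRect((W[m][:,:2]*1000).astype(np.float32)))
m=sel(.495,.178,.055,.068,.05)&(W[:,1]>.17);print(m.sum(),W[m].mean(0),W[m].min(0),W[m].max(0))
m=sel(.465,.157,.07,.12,.045)&(W[:,1]<.17);P=W[m];print(m.sum(),P.mean(0),P.min(0),P.max(0))
# sphere fit r=.011
from scipy.optimize import least_squares
r=least_squares(lambda x:np.linalg.norm(P-x,axis=1)-.011,P.mean(0)-[0,0,.005],loss="soft_l1",f_scale=.001);print("ball",r.x,r.cost)
d=r.x-[.495,.157,.022];print("ang",.7+np.arctan2(d[0],d[2]),np.linalg.norm(d))
```

```text
1.6 [0.4397 0.1197 0.2503] q [ 0.476 -0.012 -0.821  1.836 -0.009  1.314 -0.343] f [ 2.  -0.2  0.6] g 1.004 0.0
[[0.0, 1.0, 0.001], [1.0, -0.0, -0.001], [-0.001, 0.001, -1.0]]
cam [0.4382759  0.20120787 0.38262446] [ 0.00140939 -0.31629217 -0.94866078]
1774 ((495.77178955078125, 159.27342224121094), (75.7647476196289, 55.99795150756836), 1.1962828636169434)
227 [0.49529008 0.17944209 0.06282055] [0.45997321 0.17723852 0.05513272] [0.52914347 0.18151199 0.06549223]
366 [0.46688304 0.15971513 0.09440988] [0.45667692 0.14877865 0.0858923 ] [0.47758589 0.16904682 0.09904743]
ball [0.46758851 0.15846224 0.08693896] 4.233364460300322e-05
ang 0.30057843110840227 0.07050246012608528
```

View pics/w1.png

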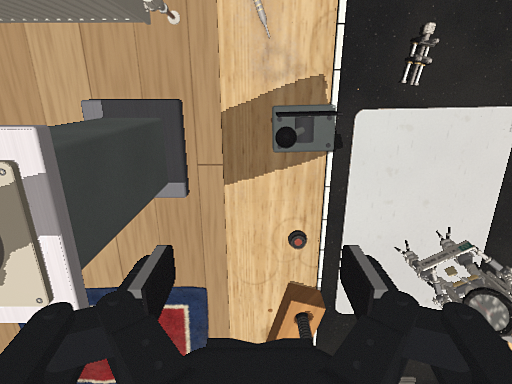

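The wrist view shows the dimmer box at (303,128) with the ball at (287,137), the oil cup at (297,240), the torch block at (300,320), and the figure at lower right with its dial at (490,308), facing the robot's left side. Next I take hold of the ball.

Scaled: 0.166 m is 0.2075, 0.039 m is 0.0488.

Call:
move_arm:
  plan:
    - {"delta_pos": [0.0488, 0.035, 0.0625], "turn": [0, 0, 0], "fingers": 0.3}
    - {"delta_pos": [0.0488, 0.035, 0.2075], "turn": [0, 0, 0], "fingers": 0.3}
    - {"delta_pos": [0.0488, 0.035, 0.2075], "turn": [0, 0, 0], "fingers": 0.3}
    - {"delta_pos": [0.0488, 0.035, 0.2075], "turn": [0, 0, 0], "fingers": 0.3}
    - {"delta_pos": [0.0488, 0.035, 0.2075], "turn": [0, 0, 0], "fingers": 1.0}
    - {"delta_pos": [0.0488, 0.035, 0.2075], "turn": [0, 0, 0], "fingers": 1.0}
    - {"delta_pos": [0.0488, 0.035, 0.2075], "turn": [0, 0, 0], "fingers": 1.0}
    - {"delta_pos": [0.0488, 0.035, 0.2075], "turn": [0, 0, 0], "fingers": 1.0}
    - {"delta_pos": [0.0488, 0.035, 0.2075], "turn": [0, 0, 0], "fingers": 1.0}
  force: 20.0

```text
clock: 2.78
position: [0.4696, 0.1572, 0.0866]
ee_rot: [0.707, 0.707, 0.001, 0.001]
ft_force: [-2.2, -0.7, 9.4]
grip_width: 0.236
grasp_force: 19.3
```

Scaled: 0.039 m is 0.0488, 0.026 m is 0.0325.

Call:
move_arm:
  plan:
    - {"delta_pos": [0.0488, 0.0175, 0], "turn": [0, 0, 0], "fingers": 1.0}
    - {"delta_pos": [0.0488, 0.0325, -0.0025], "turn": [0, 0, 0], "fingers": 1.0}
    - {"delta_pos": [0.0488, 0.0325, -0.0025], "turn": [0, 0, 0], "fingers": 1.0}
    - {"delta_pos": [0.0488, 0.0325, -0.0025], "turn": [0, 0, 0], "fingers": 1.0}

```text
clock: 3.28
position: [0.4941, 0.1951, 0.0865]
ee_rot: [0.707, 0.707, -0.0, 0.0]
ft_force: [-0.6, -0.6, 0.3]
grip_width: 0.005
grasp_force: 0.0
```

I repeated the 39 mm sideways shift, since deltas count from each call's start, so the fingers slid off the ball. I'll lift, open and look.

Scaled: -0.165 m is -0.2063, -0.076 m is -0.095.

Call:
move_arm:
  plan:
    - {"delta_pos": [0, 0, -0.075], "turn": [0, 0, 0], "fingers": 1.0}
    - {"delta_pos": [-0.095, -0.0688, -0.2063], "turn": [0, 0, 0], "fingers": 0.3}
    - {"delta_pos": [-0.095, -0.0688, -0.2063], "turn": [0, 0, 0], "fingers": 0.3}
    - {"delta_pos": [-0.095, -0.0688, -0.2063], "turn": [0, 0, 0], "fingers": 0.3}
    - {"delta_pos": [-0.095, -0.0688, -0.2063], "turn": [0, 0, 0], "fingers": 0.3}

```text
clock: 3.9
position: [0.4392, 0.1188, 0.2521]
ee_rot: [0.708, 0.706, 0.0, 0.002]
ft_force: [-0.1, -0.9, -0.6]
grip_width: 0.701
grasp_force: 0.0
```

```bash
cat > ball.py <<'E'
from h import *
from scipy.optimize import least_squares
say();c=snap("wrist");np.savez("w2.npz",**c)
W=c["W"].reshape(-1,3);C=c["color"].reshape(-1,3).astype(int)
m=(W[:,2]>.075)&(W[:,2]<.12)&(np.hypot(W[:,0]-.495,W[:,1]-.157)<.065)&(W[:,1]<.175);P=W[m];print(m.sum(),P.mean(0),P.min(0),P.max(0))
r=least_squares(lambda x:np.linalg.norm(P-x,axis=1)-.011,P.mean(0)-[0,0,.005],loss="soft_l1",f_scale=.001);print("ball",r.x,r.cost)
d=r.x-[.4955,.157,.022];print("ang",.7+np.arctan2(d[0],d[2]),np.linalg.norm(d))
m=(W[:,2]>.02)&(W[:,2]<.029)&(np.hypot(W[:,0]-.495,W[:,1]-.157)<.06);print(m.sum(),cv2.minAreaRect((W[m][:,:2]*1000).astype(np.float32)))
m=(W[:,2]>.055)&(W[:,2]<.068)&(np.hypot(W[:,0]-.495,W[:,1]-.157)<.06)&(W[:,1]>.173);print("plate",W[m].min(0),W[m].max(0))
E
python3 ball.py
```

```text
3.9 [0.4392 0.1188 0.2521] q [ 0.538 -0.016 -0.878  1.834 -0.01   1.316 -0.341] f [-0.1 -0.9 -0.6] g 0.701 0.0
[[0.003, 1.0, 0.003], [1.0, -0.003, -0.002], [-0.002, 0.003, -1.0]]
379 [0.47543995 0.15986676 0.09744284] [0.46546058 0.14902339 0.08904519] [0.48653443 0.16967607 0.1024864 ]
ball [0.47638173 0.15867983 0.09005326] 3.9050589139295244e-05
ang 0.4261282498494056 0.07070768430489528
1884 ((495.79461669921875, 159.2400360107422), (75.73261260986328, 56.07939147949219), 1.408024549484253)
plate [0.46009361 0.17693707 0.05527193] [0.53023726 0.18134545 0.06581401]
```

Scaled: 0.165 m is 0.2063, 0.039 m is 0.0488.

Call:
move_arm:
  plan:
    - {"delta_pos": [0.0488, 0.0475, 0.0625], "turn": [0, 0, 0], "fingers": 0.3}
    - {"delta_pos": [0.0488, 0.0475, 0.2063], "turn": [0, 0, 0], "fingers": 0.3}
    - {"delta_pos": [0.0488, 0.0475, 0.2063], "turn": [0, 0, 0], "fingers": 0.3}
    - {"delta_pos": [0.0488, 0.0475, 0.2063], "turn": [0, 0, 0], "fingers": 0.3}
    - {"delta_pos": [0.0488, 0.0475, 0.2063], "turn": [0, 0, 0], "fingers": 1.0}
    - {"delta_pos": [0.0488, 0.0475, 0.2063], "turn": [0, 0, 0], "fingers": 1.0}
    - {"delta_pos": [0.0488, 0.0475, 0.2063], "turn": [0, 0, 0], "fingers": 1.0}
    - {"delta_pos": [0.0488, 0.0475, 0.2063], "turn": [0, 0, 0], "fingers": 1.0}
    - {"delta_pos": [0.0488, 0.0625, 0.205], "turn": [0, 0, 0], "fingers": 1.0}
    - {"delta_pos": [0.0488, 0.0706, 0.2038], "turn": [0, 0, 0], "fingers": 1.0}
    - {"delta_pos": [0.0488, 0.0706, 0.2038], "turn": [0, 0, 0], "fingers": 1.0}
    - {"delta_pos": [0.0488, 0.0706, 0.2038], "turn": [0, 0, 0], "fingers": 1.0}

```text
clock: 5.45
position: [0.4963, 0.1594, 0.0898]
ee_rot: [0.707, 0.707, 0.001, 0.001]
ft_force: [-2.1, 0.5, 6.1]
grip_width: 0.237
grasp_force: 20.4
```

Scaled: -0.163 m is -0.2038, -0.06 m is -0.075.

Call:
move_arm:
  plan:
    - {"delta_pos": [0, 0, 0], "turn": [0, 0, 0], "fingers": 0.3}
    - {"delta_pos": [0, 0, 0], "turn": [0, 0, 0], "fingers": 0.3}
    - {"delta_pos": [0, 0, 0], "turn": [0, 0, 0], "fingers": 0.3}
    - {"delta_pos": [0, 0, -0.075], "turn": [0, 0, 0], "fingers": 0.3}
    - {"delta_pos": [-0.0488, -0.07, -0.2038], "turn": [0, 0, 0], "fingers": 0.3}
    - {"delta_pos": [-0.0488, -0.07, -0.2038], "turn": [0, 0, 0], "fingers": 0.3}
    - {"delta_pos": [-0.0488, -0.07, -0.2038], "turn": [0, 0, 0], "fingers": 0.3}
    - {"delta_pos": [-0.0488, -0.07, -0.2038], "turn": [0, 0, 0], "fingers": 0.3}

```text
clock: 6.45
position: [0.4397, 0.1195, 0.2511]
ee_rot: [0.707, 0.707, -0.0, 0.001]
ft_force: [-0.4, 0.4, -0.1]
grip_width: 0.703
grasp_force: 0.0
```

```bash
python3 ball.py
python3 - <<'E'
from h import *
c=dict(np.load("w2.npz"));i=c["color"][80:180,240:370,::-1];cv2.imwrite("pics/dim.png",cv2.resize(i,(650,500),interpolation=cv2.INTER_CUBIC))
E
```

```text
6.45 [0.4397 0.1195 0.2511] q [ 0.615 -0.008 -0.957  1.831 -0.005  1.315 -0.341] f [-0.4  0.4 -0.1] g 0.703 0.0
[[0.001, 1.0, 0.001], [1.0, -0.001, -0.001], [-0.001, 0.001, -1.0]]
387 [0.49401022 0.16037999 0.10010536] [0.48432268 0.14970975 0.09163134] [0.50541599 0.17001842 0.10497423]
ball [0.49530649 0.15915844 0.09276925] 4.06754130380465e-05
ang 0.6972655622924565 0.07080241914070586
1871 ((495.8182067871094, 159.27149963378906), (75.6483383178711, 55.91413116455078), 1.032395601272583)
plate [0.45998475 0.17698697 0.05551124] [0.52963172 0.18150156 0.06567045]
```

View pics/dim.png

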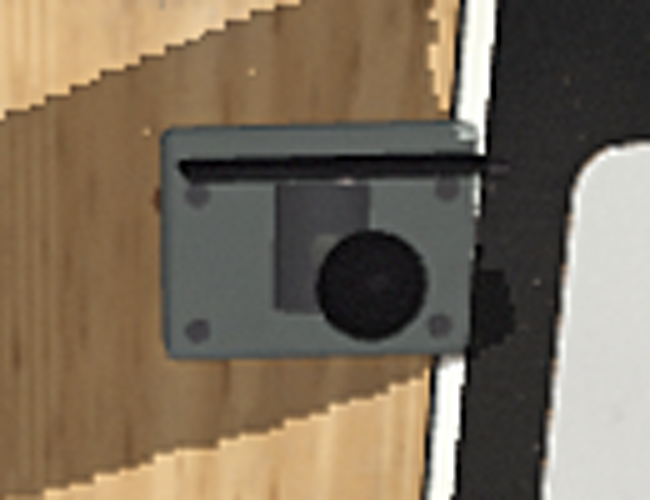

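The dimmer is at about 0.70 rad: the ball is over the box's middle, apart from the camera's parallax. Next I measure the dial and fit a kinematic model, so I can choose a reachable grasp.

```bash
cat > kin.py <<'E'
import numpy as np, itertools
from scipy.spatial.transform import Rotation as Ro
from scipy.optimize import least_squares
def rz(a): return Ro.from_euler("z",a).as_matrix()
def ry(a): return Ro.from_euler("y",a).as_matrix()
D=[([1.133,.333,-.065,1.461,.022,1.35,-.088],[.252,-.572,.242],Ro.from_quat([.979,.206,0,-.001]).as_matrix()),
([.476,-.012,-.821,1.836,-.009,1.314,-.343],[.4397,.1197,.2503],np.array([[0,1,.001],[1,0,-.001],[-.001,.001,-1]])),
([.538,-.016,-.878,1.834,-.010,1.316,-.341],[.4392,.1188,.2521],np.array([[.003,1,.003],[1,-.003,-.002],[-.002,.003,-1]])),
([.615,-.008,-.957,1.831,-.005,1.315,-.341],[.4397,.1195,.2511],np.array([[.001,1,.001],[1,-.001,-.001],[-.001,.001,-1]]))]
def fk(q,p,s):
    H,L1,L2,L3,a,b,w,c1,c7=p
    R=rz(s[0]*q[0]+c1);x=np.array([0,0,H])+0*R[:,0]
    R=R@ry(q[1]);x=x+R[:,2]*L1;R=R@rz(s[1]*q[2]);x=x+R[:,0]*a
    R=R@ry(q[3]);x=x-R[:,0]*b+R[:,2]*L2;R=R@rz(s[2]*q[4])@ry(q[5]);x=x+R[:,0]*w+R[:,2]*L3
    return x,R@rz(s[3]*q[6]+c7)
E
python3 - <<'E'
from kin import *
best=[]
for s in itertools.product([1,-1],repeat=4):
  for c1,c7 in itertools.product([0,np.pi/2,np.pi,-np.pi/2],repeat=2):
    e=sum(np.abs(fk(q,[0]*7+[c1,c7],s)[1]-R).sum() for q,x,R in D);best.append((e,s,c1,c7))
best.sort(key=lambda t:t[0]);print(best[:4])
_,s,c1,c7=best[0]
f=lambda p:np.concatenate([np.r_[fk(q,[*p,c1,c7],s)[0]-x] for q,x,R in D]+[1e-3*(p-[.2,.45,.45,.3,0,0,0])])
r=least_squares(f,[.2,.45,.45,.3,0,0,0]);print(r.x.round(3),f(r.x)[:12].round(4))
from h import *
c=snap("wrist");W=c["W"];np.savez("w3.npz",**c)
C=c["color"]
for nm,c in(("w",c),("s",dict(np.load("side0.npz"))),("t",dict(np.load("top0.npz")))):
    W=c["W"];m=(W[...,2]>.12)&(W[...,2]<.2)&(np.hypot(W[...,0]-.68,W[...,1])<.09)
    P=W[m];g=c["color"][m].mean(1);print(nm,m.sum(),P.min(0).round(3),P.max(0).round(3))
    k=g<90;print(k.sum(),np.median(P[k],0).round(3))
v,u=np.where(m)
v,u=np.mgrid[240:384,400:512]
cv2.imwrite("pics/fig.png",cv2.resize(C[230:384,380:512,::-1],(686,600),interpolation=cv2.INTER_CUBIC)) if 0 else None
E
```

```text
[(np.float64(0.015591635341588753), (-1, -1, -1, -1), 0, 1.5707963267948966), (np.float64(0.033405406343833724), (-1, -1, -1, -1), -1.5707963267948966, 0), (np.float64(0.03445084909066041), (-1, -1, -1, -1), 1.5707963267948966, 3.141592653589793), (np.float64(0.04659682880533351), (-1, -1, -1, -1), 3.141592653589793, -1.5707963267948966)]
[13.874  0.688 -5.255 16.148 -0.617  0.529 -6.018] [ 0.0214  0.0117  0.0005 -0.0245  0.0372  0.0044  0.0109  0.0121 -0.0063
 -0.0091  0.0141  0.0014]
w 2603 [ 0.647 -0.037  0.12 ] [0.711 0.021 0.173]
980 [0.663 0.001 0.15 ]
s 399 [ 0.65  -0.039  0.12 ] [0.721 0.017 0.175]
143 [ 0.689 -0.017  0.145]
t 328 [ 0.648 -0.036  0.12 ] [0.717 0.021 0.174]
105 [ 0.667 -0.006  0.156]
```

```bash
cat > fit.py <<'E'
from kin import *
import json,os
def fk2(q,p):
    bx,by,H,e,L1,a,b,L2,w,L3,y1,y2,y3=p
    R=rz(-q[0]);x=np.array([bx,by,H])+R[:,0]*e+R[:,1]*y1
    R=R@ry(q[1]);x=x+R[:,2]*L1;R=R@rz(-q[2]);x=x+R[:,0]*a+R[:,1]*y2
    R=R@ry(q[3]);x=x+R[:,0]*b+R[:,2]*L2;R=R@rz(-q[4])@ry(q[5]);x=x+R[:,0]*w+R[:,2]*L3+R[:,1]*y3
    return x,R@rz(-q[6]+np.pi/2)
if os.path.exists("data.json"):
    D=D+[(q,x,np.array(R)) for q,x,R in json.load(open("data.json"))]
p0=np.array([0,0,.25,0,.45,0,0,.45,0,.3,0,0,0])
sg=np.array([.001,.001,.2,.1,.1,.05,.05,.1,.08,.1,.003,.003,.003])
f=lambda p:np.concatenate([(fk2(q,p)[0]-x)/.002 for q,x,R in D]+[(p-p0)/sg])
def fit():
    r=least_squares(f,p0);return r.x
def add():
    from workcell import get_obs
    o=get_obs();L=json.load(open("data.json")) if os.path.exists("data.json") else []
    L.append((list(o["joint_pos"]),list(o["position"]),Ro.from_quat(o["ee_rot"]).as_matrix().tolist()));json.dump(L,open("data.json","w"))
E
python3 - <<'E'
from fit import *
p=fit();print(p.round(3));print([ (fk2(q,p)[0]-x).round(4).tolist() for q,x,R in D])
from h import *
c=dict(np.load("w3.npz"));W=c["W"]
m=(W[...,2]>.12)&(W[...,2]<.2)&(np.hypot(W[...,0]-.68,W[...,1])<.09)&(c["color"].mean(-1)<90)
# RANSAC plane among dark pts
P=W[m];rng=np.random.default_rng(0);bi=0
for _ in range(3000):
    a,b,d=P[rng.choice(len(P),3,False)];n=np.cross(b-a,d-a);l=np.linalg.norm(n)
    if l<1e-5: continue
    n/=l;k=np.abs((P-a)@n)<.0015
    if k.sum()>bi: bi=k.sum();bk=k
Q=P[bk];ct=Q.mean(0);n=np.linalg.svd(Q-ct)[2][2];print("plane",bi,len(P),ct.round(4),n.round(3),Q.min(0).round(3),Q.max(0).round(3))
i=c["color"][230:384,380:512,::-1];cv2.imwrite("pics/fig.png",cv2.resize(i,(514,600),interpolation=cv2.INTER_CUBIC))
E
```

```text
[-0.001 -0.001  0.154  0.009  0.466 -0.005 -0.076  0.459 -0.004  0.326
 -0.012 -0.012 -0.012]
[[0.0051, 0.0024, -0.0], [-0.0003, 0.0008, 0.0], [-0.0003, 0.0, 0.0001], [0.0004, -0.0012, -0.0001]]
plane 699 980 [ 6.620e-01 -2.000e-04  1.536e-01] [ 0.82  -0.271 -0.504] [ 0.65  -0.021  0.134] [0.673 0.021 0.173]
```

View pics/fig.png

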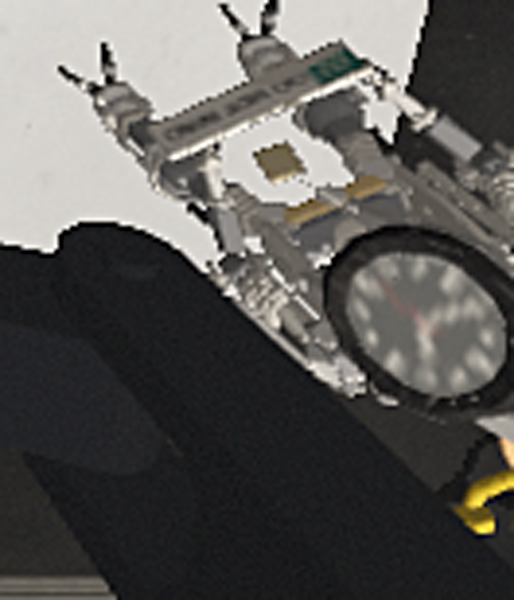

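The crop shows the dial: dark bezel with its centre near crop (423,318), or wrist pixel (489,312), facing the robot and slightly left. Its azimuth agrees with the 45° head turn.

```bash
cat > plan.py <<'E'
from fit import *
p=fit()
lo=np.array([-2.6,-.5,-1.47,.16,-1.27,.06,-2.6])+.08;hi=np.array([2.6,2.12,1.34,2.42,4.41,2.06,2.6])-.08
def ik(x,R,q0):
    g=lambda q:np.r_[(fk2(q,p)[0]-x)*10,Ro.from_matrix(R.T@fk2(q,p)[1]).as_rotvec()*3,.01*(q-q0)]
    r=least_squares(g,np.clip(q0,lo+1e-3,hi-1e-3),bounds=(lo,hi),max_nfev=60)
    return r.x,np.linalg.norm(g(r.x)[:6])
def wrist(q):
    z=fk2(q,p);return z[0]-z[1][:,2]*p[9]
def tool(az,tilt,flip):
    z=np.array([np.cos(az)*np.cos(tilt),np.sin(az)*np.cos(tilt),-np.sin(tilt)]);y=np.array([-np.sin(az),np.cos(az),0])*flip
    return np.stack([np.cross(y,z),y,z],1)
E
cat > search.py <<'E'
from plan import *
q0=np.array([.615,-.008,-.957,1.831,-.005,1.315,-.341])
T=np.array([.504,-.111,.095]);dial=np.array([.663,.001,.148]);an=np.radians(158);n=np.array([np.cos(an),np.sin(an),0]);d=-n
g=.022;G=dial+n*(.1+.113-g)
print("G",G)
out=[]
for az in np.radians([-90,-60,-30,0,30,60,90]):
  for tl in np.radians([20,35,50]):
    for fl in(1,-1):
      R=tool(az,tl,fl);x=T+.008*R[:,2]
      q=q0
      for k in(.3,.6,1):  # interpolate
        RR=Ro.from_matrix(tool(0,np.pi/2-.001,1));
        q,e=ik(x-R[:,2]*.06*(1),R,q)
      qa,e1=ik(x,R,q)
      if e1>.03: continue
      ql,e2=ik(x+[0,0,.08],R,qa)
      if e2>.03: continue
      B=Ro.align_vectors([d,[0,0,1]],[[0,0,-1],d])[0].as_matrix()@R
      for sg in np.radians(np.arange(-180,180,30)):
        R2=Ro.from_rotvec(d*sg).as_matrix()@B
        if R2[2,2]>-.25: continue
        q2,e3=ik(G+.008*R2[:,2],R2,ql)
        if e3>.03: continue
        out.append((np.abs(q2-ql).max(),np.abs(qa-q0).max(),np.degrees(az).round(),np.degrees(tl).round(),fl,np.degrees(sg).round(),qa.round(2).tolist(),q2.round(2).tolist(),R2[:,2].round(2).tolist(),wrist(qa)[2].round(3),wrist(q2)[2].round(3)))
out.sort(key=lambda t:t[0]+t[1]);print(len(out));[print(*o) for o in out[:14]]
E
python3 search.py
python3 - <<'E'
from h import *
c=dict(np.load("w3.npz"));W=c["W"];ct=np.array([.662,-.0002,.1536]);n=np.array([.82,-.271,-.504])
k=(np.abs((W-ct)@n)<.003)&(np.linalg.norm(W-ct,axis=-1)<.035);P=W[k]
print(k.sum(),P.mean(0),W[311:313,487:491].reshape(-1,3).round(4)[[0,3]])
e1=np.cross(n,[0,0,1]);e1/=np.linalg.norm(e1);e2=np.cross(n,e1);q=np.c_[(P-ct)@e1,(P-ct)@e2];(cx,cy),r=cv2.minEnclosingCircle((q*1000).astype(np.float32));print(ct+(cx*e1+cy*e2)/1000,r,q.min(0),q.max(0))
E
```

```text
G [0.48590788 0.07254986 0.148     ]
16
0.8779476241164789 1.016952957009691 60.0 20.0 -1 -90.0 [1.54, 0.75, -1.03, 2.11, -0.79, 0.91, 0.68] [1.08, -0.27, -1.2, 2.2, -0.3, 0.68, 1.21] [0.37, -0.01, -0.93] 0.204 0.444
1.0494471991597807 0.9535468973016138 90.0 20.0 -1 -60.0 [1.28, 0.95, -1.0, 1.74, -0.38, 1.32, 0.51] [0.89, -0.2, -1.07, 2.21, -0.16, 0.66, 1.07] [0.37, -0.01, -0.93] 0.204 0.444
1.3232100801904723 0.7934042675054088 90.0 35.0 -1 -90.0 [1.25, 0.77, -0.99, 1.78, -0.3, 1.24, 0.45] [0.59, 0.16, -1.33, 2.21, 0.97, 1.17, 0.03] [0.42, -0.5, -0.76] 0.277 0.389
1.2332592137797538 0.9535468973016138 90.0 20.0 -1 -90.0 [1.28, 0.95, -1.0, 1.74, -0.38, 1.32, 0.51] [0.54, 0.3, -1.26, 2.04, 0.79, 1.32, 0.19] [0.19, -0.45, -0.87] 0.204 0.425
1.471352287883467 0.7934042675054088 90.0 35.0 -1 -120.0 [1.25, 0.77, -0.99, 1.78, -0.3, 1.24, 0.45] [0.09, 0.53, -1.07, 2.09, 1.12, 1.81, 0.03] [0.29, -0.81, -0.5] 0.277 0.308
1.5605089592561676 0.7295962723197664 90.0 50.0 -1 -120.0 [1.18, 0.59, -0.94, 1.83, -0.22, 1.16, 0.39] [0.08, 0.46, -1.08, 2.27, 1.29, 1.74, -0.06] [0.52, -0.76, -0.4] 0.338
[... 935 characters left out ...]
.0 35.0 -1 -120.0 [1.38, 0.48, -0.88, 2.1, -0.78, 0.92, 0.58] [0.51, 0.13, -1.23, 2.21, 0.94, 1.14, 0.06] [0.42, -0.5, -0.76] 0.277 0.389
1.7726383354454107 1.016952957009691 60.0 20.0 -1 -150.0 [1.54, 0.75, -1.03, 2.11, -0.79, 0.91, 0.68] [0.05, 0.58, -0.96, 1.9, 0.94, 1.85, 0.11] [0.04, -0.81, -0.58] 0.204 0.332
1.891588717658058 0.9167837868315922 60.0 35.0 -1 -150.0 [1.38, 0.48, -0.88, 2.1, -0.78, 0.92, 0.58] [0.01, 0.47, -0.95, 2.09, 1.09, 1.74, 0.06] [0.29, -0.81, -0.5] 0.277 0.308
1950 [6.62110428e-01 2.07933437e-04 1.54219629e-01] [[0.6605 0.0012 0.1541]
 [0.6626 0.002  0.1549]]
[ 0.66126028 -0.00068776  0.15265876] 24.280548095703125 [-0.0229206  -0.02228129] [0.0229572  0.02217188]
```

Run:
```python
from plan import *
from h import delta
R=tool(np.pi/2,np.radians(25),-1);T=np.array([.504,-.111,.095]);x=T+.008*R[:,2]
q0=np.array([.615,-.008,-.957,1.831,-.005,1.315,-.341])
via=np.array([.47,-.22,.25])
for X in(via,x-.09*R[:,2],x,x+[0,0,.09]):
    q0,e=ik(X,R,q0);print(X.round(4),q0.round(2),round(e,3),wrist(q0).round(3))
delta((via,R),(x-.09*R[:,2],R),(x,R))
```

```text
[ 0.47 -0.22  0.25] [ 1.37  0.78 -1.02  1.47 -0.39  1.68  0.39] 0.0 [ 0.47  -0.515  0.388]
[ 0.504  -0.1853  0.1297] [ 1.29  0.9  -0.97  1.58 -0.32  1.48  0.47] 0.0 [ 0.504 -0.481  0.267]
[ 0.504  -0.1037  0.0916] [ 1.27  0.88 -0.99  1.76 -0.36  1.29  0.5 ] 0.0 [ 0.504 -0.399  0.229]
[ 0.504  -0.1037  0.1816] [ 1.3   0.77 -1.05  1.7  -0.43  1.4   0.42] 0.0 [ 0.504 -0.399  0.319]
d [-3.40e-01  3.05e-02 -2.00e-04] turn [-2.2000e-03  1.1338e+00 -8.0000e-04]
d [-0.3055  0.0647  0.1201] turn [-2.2000e-03  1.1338e+00 -8.0000e-04]
d [-0.2239  0.0649  0.1582] turn [-2.2000e-03  1.1338e+00 -8.0000e-04]
```

Scaled: -0.34 m is -0.425, -0.12 m is -0.15, 1.134 rad is 0.361.

Call:
move_arm:
  plan:
    - {"delta_pos": [-0.075, 0.0125, 0], "turn": [0, 0, 0], "fingers": 0.3}
    - {"delta_pos": [-0.15, 0.025, 0], "turn": [0, 0.0477, 0], "fingers": 0.3}
    - {"delta_pos": [-0.425, 0.0375, 0], "turn": [0, 0.361, 0], "fingers": 0.3}
    - {"delta_pos": [-0.425, 0.0375, 0], "turn": [0, 0.361, 0], "fingers": 0.3}
    - {"delta_pos": [-0.425, 0.0375, 0], "turn": [0, 0.361, 0], "fingers": 0.3}
    - {"delta_pos": [-0.425, 0.0375, 0], "turn": [0, 0.361, 0], "fingers": 0.3}
    - {"delta_pos": [-0.425, 0.0375, 0], "turn": [0, 0.361, 0], "fingers": 0.3}
    - {"delta_pos": [-0.425, 0.0375, 0], "turn": [0, 0.361, 0], "fingers": 0.3}
    - {"delta_pos": [-0.425, 0.0375, 0], "turn": [0, 0.361, 0], "fingers": 0.3}
    - {"delta_pos": [-0.425, 0.0375, 0], "turn": [0, 0.361, 0], "fingers": 0.3}

```text
clock: 7.8
position: [0.4704, -0.2187, 0.2526]
ee_rot: [0.596, 0.598, 0.379, -0.379]
ft_force: [0.0, 0.1, 0.2]
grip_width: 0.699
grasp_force: 0.0
```

Run:
```python
from plan import *
from h import *
add();say()
c=snap("wrist");np.savez("w4.npz",**c);cv2.imwrite("pics/w4.png",c["color"][:,:,::-1])
W=c["W"];m=(W[...,2]>.06)&(W[...,2]<.2)&(np.hypot(W[...,0]-.504,W[...,1]+.111)<.03);P=W[m];print("torch",m.sum(),P.mean(0),P.min(0),P.max(0))
print("mat z",np.nanmedian(W[(np.abs(W[...,0]-.6)<.02)&(np.abs(W[...,1]-.06)<.02)],0))
R=tool(np.pi/2,np.radians(25),-1);T=np.array([.504,-.111,.095]);x=T+.008*R[:,2]
delta((x-.09*R[:,2],R),(x,R))
```

```text
7.8 [ 0.4704 -0.2187  0.2526] q [ 1.123  0.694 -0.525  1.394 -0.563  1.832  0.64 ] f [0.  0.1 0.2] g 0.699 0.0
[[-0.003, 1.0, -0.002], [0.426, 0.003, 0.905], [0.905, 0.002, -0.426]]
torch 572 [ 0.50290886 -0.11665192  0.09926624] [ 0.49434864 -0.12181529  0.06010107] [ 0.51278708 -0.1033056   0.11908542]
mat z [0.60000436 0.05900486 0.0044896 ]
d [-0.0971  0.0335  0.0828] turn [-0.0013  0.0045  0.0029]
d [-0.0967  0.0336  0.1728] turn [-0.0013  0.0045  0.0029]
```

View pics/w4.png

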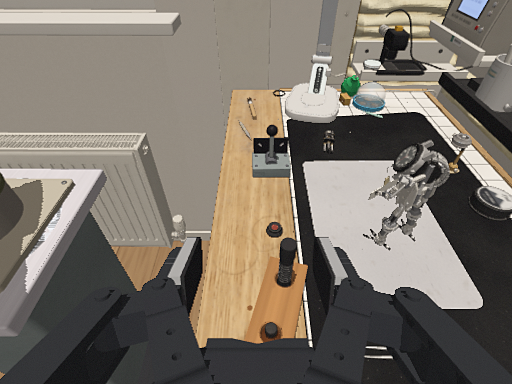

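The wrist view shows the torch at (287,262), centred between the open fingers, with the bottle at (270,330) below and the lever upright in front of the middle tick at (271,145). I go in and grip.

Scaled: 0.173 m is 0.2163, 0.15 m is 0.1875.

Call:
move_arm:
  plan:
    - {"delta_pos": [-0.0625, 0.0419, 0.05], "turn": [0, 0, 0], "fingers": 0.3}
    - {"delta_pos": [-0.1213, 0.0419, 0.1038], "turn": [0, 0, 0], "fingers": 0.3}
    - {"delta_pos": [-0.1213, 0.0419, 0.1038], "turn": [0, 0, 0], "fingers": 0.3}
    - {"delta_pos": [-0.1213, 0.0419, 0.15], "turn": [0, 0, 0], "fingers": 0.3}
    - {"delta_pos": [-0.1213, 0.0419, 0.1875], "turn": [0, 0, 0], "fingers": 0.3}
    - {"delta_pos": [-0.1213, 0.0419, 0.2163], "turn": [0, 0, 0], "fingers": 0.3}
    - {"delta_pos": [-0.1213, 0.0419, 0.2163], "turn": [0, 0, 0], "fingers": 0.3}
    - {"delta_pos": [-0.1213, 0.0419, 0.2163], "turn": [0, 0, 0], "fingers": 1.0}
    - {"delta_pos": [-0.1213, 0.0419, 0.2163], "turn": [0, 0, 0], "fingers": 1.0}
    - {"delta_pos": [-0.1213, 0.0419, 0.2163], "turn": [0, 0, 0], "fingers": 1.0}
    - {"delta_pos": [-0.1213, 0.0419, 0.2163], "turn": [0, 0, 0], "fingers": 1.0}
    - {"delta_pos": [-0.1213, 0.0419, 0.2163], "turn": [0, 0, 0], "fingers": 1.0}
  force: 50.0

```text
clock: 9.35
position: [0.5037, -0.1047, 0.0909]
ee_rot: [0.596, 0.596, 0.38, -0.379]
ft_force: [0.5, -2.2, 6.1]
grip_width: 0.219
grasp_force: 48.6
```

Run:
```python
from plan import *
from h import *
add();say();o=get_obs();p0=o["position"];delta((p0+[0,0,.09],None))
p=fit();print(p.round(3),[(fk2(q,p)[0]-x).round(3).tolist() for q,x,R in D][-2:])
import plan;plan.p=p
R=Ro.from_quat(o["ee_rot"]).as_matrix()
dial=np.array([.662,0,.152]);an=np.radians(159);n=np.array([np.cos(an),np.sin(an),0]);d=-n;G=dial+n*(.1+.113-.023)
B=Ro.align_vectors([d,[0,0,1]],[[0,0,-1],d])[0].as_matrix()@R
ql,e=ik(p0+[0,0,.09],R,o["joint_pos"]);print("lift",ql.round(2),e)
for sg in(-75,-60,-45,-30,0):
    R2=Ro.from_rotvec(d*np.radians(sg)).as_matrix()@B
    q2,e=ik(G+.008*R2[:,2],R2,ql);print(sg,R2[:,2].round(2),q2.round(2),round(e,3),wrist(q2).round(2),np.degrees(np.linalg.norm(Ro.from_matrix(R.T@R2).as_rotvec())).round())
```

```text
9.35 [ 0.5037 -0.1047  0.0909] q [ 1.01   0.831 -0.542  1.601 -0.549  1.471  0.745] f [ 0.5 -2.2  6.1] g 0.219 48.6
[[-0.001, 1.0, 0.001], [0.423, -0.001, 0.906], [0.906, 0.001, -0.423]]
d [ 0.0816  0.0001 -0.0381] turn [0. 0. 0.]
[-0.001 -0.001  0.183  0.009  0.462 -0.006 -0.084  0.439 -0.023  0.364
 -0.013 -0.012 -0.012] [[0.0, -0.001, -0.0], [0.001, -0.0, 0.0]]
lift [ 1.05  0.66 -0.58  1.66 -0.61  1.55  0.68] 7.617119795295204e-06
-75 [ 0.36 -0.24 -0.9 ] [ 0.76 -0.16 -1.14  2.24  0.33  0.74  0.62] 0.0 [0.36 0.15 0.47] 112.0
-60 [ 0.45 -0.02 -0.89] [ 0.75 -0.31 -0.92  2.34 -0.26  0.55  1.16] 0.0 [0.33 0.07 0.47] 104.0
-45 [ 0.53  0.19 -0.83] [ 1.17 -0.42 -1.04  2.34 -0.99  0.73  1.87] 0.178 [ 0.32 -0.    0.46] 98.0
-30 [ 0.6   0.38 -0.7 ] [ 1.32 -0.31 -1.04  2.34 -1.19  0.87  2.1 ] 0.419 [ 0.32 -0.08  0.44] 94.0
0 [ 0.7   0.64 -0.32] [ 1.62  0.48 -1.34  2.34 -1.19  0.71  2.39] 0.79 [ 0.33 -0.22  0.31] 90.0
```

Scaled: 0.1 m is 0.125, 0.0816 m is 0.102.

Call:
move_arm:
  plan:
    - {"delta_pos": [0.0338, 0, -0.0159], "turn": [0, 0, 0], "fingers": 1.0}
    - {"delta_pos": [0.0675, 0, -0.0318], "turn": [0, 0, 0], "fingers": 1.0}
    - {"delta_pos": [0.102, 0, -0.0476], "turn": [0, 0, 0], "fingers": 1.0}
    - {"delta_pos": [0.125, 0, -0.0584], "turn": [0, 0, 0], "fingers": 1.0}
    - {"delta_pos": [0.125, 0, -0.0584], "turn": [0, 0, 0], "fingers": 1.0}

```text
clock: 9.98
position: [0.5034, -0.1046, 0.2011]
ee_rot: [0.597, 0.597, 0.38, -0.379]
ft_force: [-0.5, 0.6, -2.1]
grip_width: 0.217
grasp_force: 48.9
```

```bash
cat > fin.py <<'E'
import sys
from plan import *
from h import *
import plan
add();say();o=get_obs();p0=o["position"];plan.p=fit()
R=Ro.from_quat(o["ee_rot"]).as_matrix()
dial=np.array([.662,0,.152]);an=np.radians(159);n=np.array([np.cos(an),np.sin(an),0]);d=-n
tz=R.T@[0,0,-1]; g=.023
B=Ro.align_vectors([d,[0,0,1]],[[0,0,-1],d])[0].as_matrix()@R
for sg in(-70,-80,-90):
    R2=Ro.from_rotvec(d*np.radians(sg)).as_matrix()@B
    x2=dial+n*(.1+.113-g)+.008*R2[:,2]
    rv=Ro.from_matrix(R.T@R2).as_rotvec();print("sg",sg,"zt",R2[:,2].round(2));delta((x2,R2),(x2+.06*n+[0,0,.02],R2))
    q=o["joint_pos"]
    for f in np.linspace(0,1,7):
        Rf=R@Ro.from_rotvec(rv*f).as_matrix();xf=p0+(x2-p0)*f;gp=xf-.008*Rf[:,2];a=Rf@tz
        q,e=ik(xf,Rf,q);print(round(f,2),"grip",gp.round(3),"lens",(gp+a*(.113-g)).round(3),"tail",(gp-a*g).round(3),q.round(2),round(e,3))
E
python3 fin.py
```

```text
9.97 [ 0.5034 -0.1046  0.2011] q [ 1.041  0.67  -0.586  1.586 -0.612  1.595  0.64 ] f [-0.5  0.6 -2.1] g 0.217 48.9
[[-0.001, 1.0, 0.001], [0.425, -0.0, 0.905], [0.905, 0.001, -0.425]]
sg -70 zt [ 0.39 -0.17 -0.91]
d [ 0.0217 -0.0158  0.1791] turn [ 0.4677 -1.3694 -1.2406]
d [ 0.049  -0.0718  0.19  ] turn [ 0.4677 -1.3694 -1.2406]
0.0 grip [ 0.503 -0.112  0.205] lens [ 0.503 -0.112  0.115] tail [ 0.503 -0.112  0.228] [ 1.04  0.67 -0.59  1.59 -0.61  1.6   0.64] 0.0
0.17 grip [ 0.501 -0.082  0.197] lens [ 0.516 -0.101  0.11 ] tail [ 0.497 -0.077  0.219] [ 0.99  0.55 -0.63  1.64 -0.48  1.49  0.75] 0.0
0.33 grip [ 0.499 -0.052  0.189] lens [ 0.531 -0.087  0.112] tail [ 0.49  -0.044  0.208] [ 0.93  0.41 -0.68  1.72 -0.37  1.36  0.84] 0.0
0.5 grip [ 0.496 -0.022  0.18 ] lens [ 0.545 -0.066  0.119] tail [ 0.483 -0.011  0.196] [ 0.87  0.26 -0.73  1.83 -0.26  1.2   0.9 ] 0.0
0.67 grip [0.492 0.008 0.171] lens [ 0.557 -0.038  0.129] tail [0.476 0.02  0.182] [ 0.79  0.11 -0.8   1.94 -0.14  1.03  0.91] 0.0
0.83 grip [0.489 0.038 0.162] lens [ 0.565 -0.004  0.141] tail [0.469 0.049 0.167] [ 0.71 
[... 1633 characters left out ...]
.55 -0.62  1.6  -0.44  1.52  0.71] 0.0
0.33 grip [ 0.499 -0.053  0.189] lens [ 0.527 -0.092  0.113] tail [ 0.492 -0.043  0.209] [ 0.84  0.43 -0.66  1.66 -0.26  1.42  0.75] 0.0
0.5 grip [ 0.496 -0.022  0.181] lens [ 0.541 -0.072  0.121] tail [ 0.485 -0.01   0.196] [ 0.73  0.31 -0.71  1.74 -0.07  1.3   0.74] 0.0
0.67 grip [0.493 0.008 0.172] lens [ 0.554 -0.044  0.131] tail [0.477 0.021 0.182] [ 0.59  0.21 -0.77  1.85  0.15  1.19  0.66] 0.0
0.83 grip [0.489 0.038 0.162] lens [ 0.564 -0.008  0.143] tail [0.47  0.05  0.167] [ 0.43  0.16 -0.83  1.96  0.44  1.12  0.49] 0.0
1.0 grip [0.485 0.068 0.152] lens [0.569 0.036 0.152] tail [0.463 0.076 0.152] [ 0.23  0.18 -0.87  2.06  0.78  1.16  0.25] 0.0
```

Scaled: 0.178 m is 0.2225, 0.162 m is 0.2025, -1.4676 rad is -0.4672.

Call:
move_arm:
  plan:
    - {"delta_pos": [0.0025, -0.0013, 0.02], "turn": [0.0185, -0.0423, -0.0347], "fingers": 1.0}
    - {"delta_pos": [0.005, -0.0038, 0.04], "turn": [0.0366, -0.085, -0.0694], "fingers": 1.0}
    - {"delta_pos": [0.0075, -0.005, 0.0613], "turn": [0.0551, -0.1273, -0.1038], "fingers": 1.0}
    - {"delta_pos": [0.01, -0.0075, 0.0813], "turn": [0.0732, -0.17, -0.1385], "fingers": 1.0}
    - {"delta_pos": [0.0125, -0.0088, 0.1013], "turn": [0.0917, -0.2123, -0.1732], "fingers": 1.0}
    - {"delta_pos": [0.015, -0.0113, 0.1213], "turn": [0.1101, -0.2546, -0.2079], "fingers": 1.0}
    - {"delta_pos": [0.0175, -0.0125, 0.1413], "turn": [0.1283, -0.2973, -0.2422], "fingers": 1.0}
    - {"delta_pos": [0.02, -0.015, 0.1625], "turn": [0.1467, -0.3396, -0.2769], "fingers": 1.0}
    - {"delta_pos": [0.0225, -0.0163, 0.1825], "turn": [0.1649, -0.3823, -0.3116], "fingers": 1.0}
    - {"delta_pos": [0.025, -0.0188, 0.2025], "turn": [0.1833, -0.4246, -0.3463], "fingers": 1.0}
    - {"delta_pos": [0.0266, -0.0203, 0.2225], "turn": [0.2016, -0.4672, -0.3809], "fingers": 1.0}
    - {"delta_pos": [0.0266, -0.0203, 0.2225], "turn": [0.2016, -0.4672, -0.3809], "fingers": 1.0}

```text
clock: 11.48
position: [0.485, 0.0684, 0.1426]
ee_rot: [0.152, 0.96, -0.131, 0.194]
ft_force: [-0.6, -1.3, -1.7]
grip_width: 0.222
grasp_force: 49.0
```

```bash
cat > meas.py <<'E'
from h import *
say();k=0
T={}
for n in("wrist","side","top"):
    c=snap(n);np.savez(f"f_{n}.npz",**c);W=c["W"]
    ax=np.array([.928,-.371,0]);g=np.array([.485,.068,.152]);r=W-g;s=r@ax;rad=np.linalg.norm(r-s[...,None]*ax,axis=-1)
    dark=c["color"].mean(-1)<110
    m=(s>.03)&(s<.12)&(rad<.02)&dark;P=W[m]
    print(n,m.sum(), (P.min(0).round(3),P.max(0).round(3), "s range",np.percentile(s[m],[1,50,99]).round(4)) if m.sum() else "")
    T[n]=P
    cv2.imwrite(f"pics/f_{n}.png",c["color"][:,:,::-1])
# dial
c=dict(np.load("f_wrist.npz"));W=c["W"];m=(W[...,2]>.12)&(W[...,2]<.2)&(np.hypot(W[...,0]-.68,W[...,1])<.09);print("fig pts in wrist",m.sum())
# cylinder fit r=.01
from scipy.optimize import least_squares
for nm,P in list(T.items())+[("all",np.concatenate(list(T.values())))]:
    if len(P)<60: continue
    def f(x):
        a=np.array([np.cos(x[0])*np.cos(x[1]),np.sin(x[0])*np.cos(x[1]),np.sin(x[1])]);o=np.array([.53,x[2],x[3]]);r=P-o
        return np.linalg.norm(r-(r@a)[:,None]*a,axis=1)-.01
    r=least_squares(f,[-.38,0,.05,.152],loss="soft_l1",f_scale=.001);x=r.x
    print("axis",nm,len(P),"az,el deg",np.degrees(x[:2]).round(2),"pt",x[2:].round(4),"at x=.662:",(x[2]+np.tan(x[0])*.132).round(4),(x[3]+.132/np.cos(x[0])*np.tan(x[1])).round(4),r.cost/len(P))
E
python3 meas.py
```

```text
11.47 [0.485  0.0684 0.1426] q [ 0.382  0.058 -0.923  2.113  0.627  0.952  0.359] f [-0.6 -1.3 -1.7] g 0.222 49.0
[[-0.878, 0.342, 0.334], [0.24, 0.92, -0.31], [-0.413, -0.192, -0.89]]
wrist 910 (array([0.512, 0.033, 0.144]), array([0.567, 0.066, 0.159]), 's range', array([0.0304, 0.0543, 0.0807]))
side 132 (array([0.51 , 0.025, 0.139]), array([0.57 , 0.058, 0.16 ]), 's range', array([0.0309, 0.0646, 0.0893]))
top 132 (array([0.511, 0.029, 0.146]), array([0.568, 0.063, 0.16 ]), 's range', array([0.0307, 0.0597, 0.0865]))
fig pts in wrist 23
axis wrist 910 az,el deg [-19.48   2.36] pt [0.0528 0.147 ] at x=.662: 0.0061 0.1528 8.903291354681215e-08
axis side 132 az,el deg [-23.27   1.59] pt [0.0529 0.1469] at x=.662: -0.0038 0.1508 9.367488713843121e-07
axis top 132 az,el deg [-21.29   2.22] pt [0.0512 0.1464] at x=.662: -0.0002 0.1519 6.286887284719183e-07
axis all 1174 az,el deg [-20.16   2.37] pt [0.0527 0.147 ] at x=.662: 0.0043 0.1528 2.8778216086375597e-07
```

Run:
```python
from h import *
A=[];ct0=np.array([.662,0,.1536]);rng=np.random.default_rng(0)
for f in("w1","w2","w3","w4","side0","top0","f_side","f_top"):
    c=dict(np.load(f+".npz"));W=c["W"];near=np.linalg.norm(W-ct0,axis=-1)<.022
    P=W[near];
    if len(P)<30: print(f,len(P));continue
    bi=0
    for _ in range(2000):
        a,b,d=P[rng.choice(len(P),3,False)];n=np.cross(b-a,d-a);l=np.linalg.norm(n)
        if l<2e-5: continue
        n/=l;k=np.abs((P-a)@n)<.0012
        if k.sum()>bi: bi=k.sum();bk=k
    Q=P[bk];m=Q.mean(0);n=np.linalg.svd(Q-m)[2][2];n*=-np.sign(n[0]);print(f,bi,len(P),m.round(4),n.round(3),"az",np.degrees(np.arctan2(n[1],n[0])).round(1))
    k=(W[...,2]>.088)&(W[...,2]<.178)&(np.hypot(W[...,0]-.68,W[...,1])<.06)&(W[...,0]>.63);A.append(W[k])
P=np.concatenate(A);H=(P[:,:2]*1000).astype(np.float32)
cv=cv2.minAreaRect(H);print("upper",cv)
for y in(-60,-64,-67,-70,-74):
    a=np.radians(y);X=H@[np.cos(a),np.sin(a)];Y=H@[-np.sin(a),np.cos(a)]
    x0,x1=np.percentile(X,[.5,99.5]);y0,y1=np.percentile(Y,[.5,99.5]);cx,cy=(x0+x1)/2,(y0+y1)/2
    o=np.array([np.cos(a)*cx-np.sin(a)*cy,np.sin(a)*cx+np.cos(a)*cy]);dl=o+np.array([[np.cos(a),-np.sin(a)],[np.sin(a),np.cos(a)]])@[-15,-15]
    print(y,"ext",(x1-x0).round(1),(y1-y0).round(1),"dial xy",dl.round(1))
# feet/legs whole
```

```text
w1 1107 1393 [0.6638 0.0046 0.155 ] [-0.825  0.26   0.502] az 162.5
w2 1550 1908 [6.621e-01 3.000e-04 1.542e-01] [-0.827  0.257  0.5  ] az 162.7
w3 1490 1895 [ 6.617e-01 -5.000e-04  1.542e-01] [-0.826  0.251  0.504] az 163.1
w4 434 464 [ 0.6616 -0.0016  0.1552] [-0.825  0.252  0.506] az 163.0
side0 28 39 [ 0.6641 -0.0054  0.1554] [-0.824  0.228  0.519] az 164.5
top0 78 138 [ 0.6625 -0.      0.1538] [-0.828  0.225  0.513] az 164.8
f_side 24 33 [ 0.6636 -0.0037  0.1541] [-0.822  0.254  0.509] az 162.8
f_top 80 137 [ 0.662  -0.0017  0.1532] [-0.836  0.253  0.487] az 163.2
upper ((679.6173095703125, -2.9564666748046875), (90.48126220703125, 67.84126281738281), 21.121706008911133)
-60 ext 60.3 82.5 dial xy [658.6   0.9]
-64 ext 60.0 82.2 dial xy [658.7   3.2]
-67 ext 59.9 81.8 dial xy [658.9   4.9]
-70 ext 60.4 81.4 dial xy [659.4   6.4]
-74 ext 61.3 81.0 dial xy [660.6   8. ]
```

View pics/f_side.png

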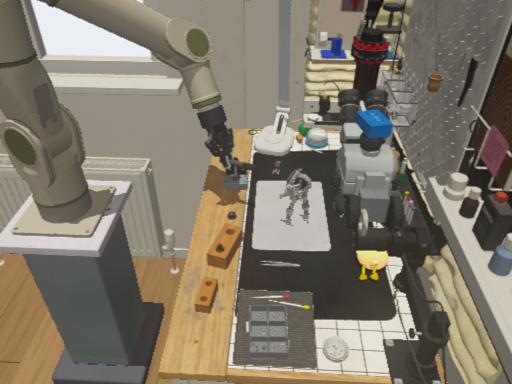

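The side view shows the torch held level in front of the figure, at about (240,168). Block, bottle and lever are as they should be. The torch points about 2.3° up, so I correct that and shift it a few mm.

Run:
```python
from h import *
o=get_obs();R=Ro.from_quat(o["ee_rot"]).as_matrix();p=o["position"]
def u(az,el): az,el=np.radians([az,el]);return np.array([np.cos(az)*np.cos(el),np.sin(az)*np.cos(el),np.sin(el)])
a=u(-20.2,2.3);d=u(-20,0)
L=np.array([.567,.0391,.1486]);Ln=np.array([.6615,.0015,.1515])-.1*d
c=np.cross(a,d);Q=Ro.from_rotvec(c).as_matrix()
delta((Ln+Q@(p-L),Q@R))
```

```text
d [-0.0038 -0.0044 -0.0044] turn [-0.004   0.0387 -0.0103]
```

Scaled: -0.0044 m is -0.0055, -0.0038 m is -0.0048, 0.0387 rad is 0.0123.

Call:
move_arm:
  plan:
    - {"delta_pos": [-0.0024, -0.0028, -0.0028], "turn": [-0.0006, 0.0062, -0.0017], "fingers": 1.0}
    - {"delta_pos": [-0.0048, -0.0055, -0.0055], "turn": [-0.0013, 0.0123, -0.0033], "fingers": 1.0}
    - {"delta_pos": [-0.0048, -0.0055, -0.0055], "turn": [-0.0013, 0.0123, -0.0033], "fingers": 1.0}
    - {"delta_pos": [-0.0048, -0.0055, -0.0055], "turn": [-0.0013, 0.0123, -0.0033], "fingers": 1.0}
    - {"delta_pos": [-0.0048, -0.0055, -0.0055], "turn": [-0.0013, 0.0123, -0.0033], "fingers": 1.0}

```text
clock: 12.25
position: [0.4872, 0.0622, 0.1507]
ee_rot: [0.153, 0.964, -0.127, 0.176]
ft_force: [-0.6, 0.1, -1.4]
grip_width: 0.219
grasp_force: 48.9
```

```bash
python3 meas.py
python3 - <<'E'
from h import *
c=dict(np.load("f_side.npz"));W=c["W"]
m=(W[...,2]>.075)&(W[...,2]<.125)&(np.hypot(W[...,0]-.495,W[...,1]-.158)<.03)&(W[...,1]<.172);print("ball pts",m.sum(),W[m].mean(0) if m.sum() else "")
a=cv2.resize(c["color"][140:230,205:325,::-1],(640,480),interpolation=cv2.INTER_CUBIC)
cv2.imwrite("pics/final_crop.png",a)
E
```

```text
12.25 [0.4872 0.0622 0.1507] q [ 0.408  0.055 -0.911  2.082  0.568  0.974  0.442] f [-0.6  0.1 -1.4] g 0.219 48.9
[[-0.891, 0.34, 0.3], [0.251, 0.921, -0.298], [-0.378, -0.19, -0.906]]
wrist 1000 (array([0.51 , 0.026, 0.149]), array([0.57 , 0.062, 0.165]), 's range', array([0.0306, 0.0582, 0.0858]))
side 137 (array([0.51 , 0.022, 0.143]), array([0.573, 0.053, 0.164]), 's range', array([0.0312, 0.0668, 0.0926]))
top 135 (array([0.511, 0.026, 0.153]), array([0.57 , 0.06 , 0.165]), 's range', array([0.0311, 0.0614, 0.0887]))
fig pts in wrist 51
axis wrist 1000 az,el deg [-19.75  -0.14] pt [0.047  0.1533] at x=.662: -0.0004 0.153 9.326399136058011e-08
axis side 137 az,el deg [-24.46  -1.3 ] pt [0.0495 0.1527] at x=.662: -0.0106 0.1494 8.382113023689134e-07
axis top 135 az,el deg [-19.82   0.11] pt [0.0476 0.1515] at x=.662: -0.0 0.1518 7.661374204239339e-07
axis all 1272 az,el deg [-20.14  -0.23] pt [0.0472 0.1532] at x=.662: -0.0012 0.1526 3.2439894296731787e-07
ball pts 8 [0.50013494 0.15809863 0.09783479]
```

View pics/final_crop.png

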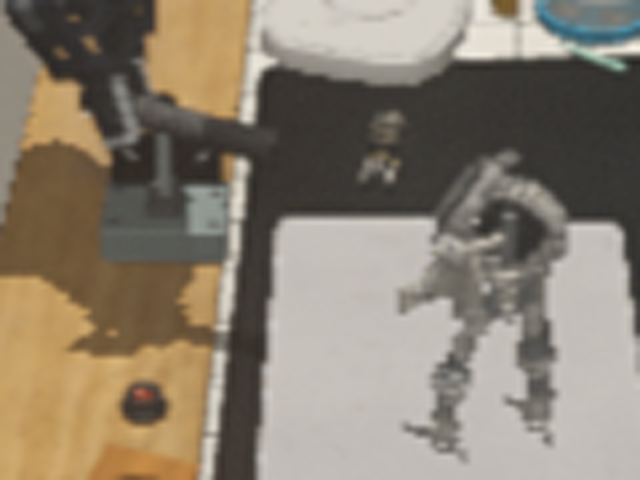

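Scaled: 0.002 m is 0.0025, 0.0009 m is 0.0011.

Call:
move_arm:
  plan:
    - {"delta_pos": [0.0011, 0.0025, 0.0004], "turn": [0, 0, 0], "fingers": 1.0}
    - {"delta_pos": [0.0011, 0.0025, 0.0004], "turn": [0, 0, 0], "fingers": 1.0}
    - {"delta_pos": [0.0011, 0.0025, 0.0004], "turn": [0, 0, 0], "fingers": 1.0}
    - {"delta_pos": [0.0011, 0.0025, 0.0004], "turn": [0, 0, 0], "fingers": 1.0}
    - {"delta_pos": [0.0011, 0.0025, 0.0004], "turn": [0, 0, 0], "fingers": 1.0}
    - {"delta_pos": [0.0011, 0.0025, 0.0004], "turn": [0, 0, 0], "fingers": 1.0}

```text
clock: 13.15
position: [0.4873, 0.0643, 0.15]
ee_rot: [0.153, 0.964, -0.127, 0.176]
ft_force: [-0.1, 0.4, -0.9]
grip_width: 0.219
grasp_force: 48.9
```

```bash
python3 -c "
from h import *
say();print(hand_in())"
```

```text
13.15 [0.4873 0.0643 0.15  ] q [ 0.403  0.059 -0.913  2.081  0.573  0.976  0.434] f [-0.1  0.4 -0.9] g 0.219 48.9
[[-0.891, 0.34, 0.301], [0.251, 0.921, -0.298], [-0.378, -0.19, -0.906]]
the job is handed in; nothing more can be done
None
```

Job handed in at about 13 s, no verdict shown: the dimmer lever measured about 0.70 rad (upright; my first grip slipped off the ball, the second set it), and the gripper holds the torch level within about 0.3°, its lens about 10 cm from the dial and aimed within a few mm of its middle.

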